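# Hang up the scoop, then tip the sorting tray to its pouring corner and hold it

## Robot

A 6-joint arm with a two-finger parallel gripper is mounted at the origin on the work surface. World frame = base frame: x ahead of the robot, y to its left, z up, the work surface at z = 0. Lengths are in m, angles in rad, forces in N, time in s.
With the tool pointing down it reaches from about 0.275 to 1 m from the base axis. Payload 8.4 kg.
Tool frame: the origin (TCP) lies between the finger pads; the fingertips stand 25 mm ahead of it and the grasp point (between the pads) lies 6 mm ahead of it; z points along the fingers, y is the line along which they close (so a half turn about z gives the same grasp; the last joint's range is limited). The gripper opens to 85 mm and grips with 20 to 120 N. Pads are 22 mm wide; open, the fingers measure 114 mm over their backs; the gripper's body (76 mm by 85 mm) begins 54 mm behind the grasp point. The pads swing forward as they close: fully open they stand 13 mm farther back than shut.
Start: joints at [-1.106, 0.353, 1.633, -0, 1.155, -0.002], TCP at [0.281, -0.558, 0.256] pointing down, gripper open.
Joint ranges: [-2.63, 2.63], [-0.92, 2.1], [0.06, 2.66], [-1.3, 4.44], [0, 2.69], [-3.02, 3.02]. Speed limits (rad/s): [2.22, 2.22, 2.79, 3.14, 3.14, 3.14].

## Interface

Orientations are given as a unit quaternion [x, y, z, w].
In Python, from rig import env, solver, read_camera, finder, read_clock, read_qpos, read_joint_vel, read_effort, read_position, read_tool_rot, read_force, read_wrist_torque, read_finger_gap, read_finger_force gives the robot as it stands. Calls block until the motion is done:
- env.move_pose(position, orientation): joint-space move of the TCP to a pose.
- env.movel(position, rotation=None, feed=0.15, force_limit=None): straight line of the TCP; rotation=None keeps the orientation; feed is the mean speed in m/s. With force_limit (N) it stops when the force on the tool has changed by that much, and returns True; else False.
- env.movej(angles): joint-space move.
- env.gripper_to(opening, newtons=None): finger opening in m; newtons is the grip in N (None keeps the last); returns when the fingers have stopped.
- env.pause(seconds).
- solver.ik(position, orientation): joint angles nearest the present ones, or None.
- read_camera(name): name is "side" or "top" or "wrist"; returns a dict with "img" (400x640x3 uint8, red, green, blue), "z_map" (400x640 float32, m along the optical axis (not along the pixel's ray), 0 where there is no reading), "fx", "fy", "cx", "cy" (pixels), "k1" (the pictures are not rectified: a ray, as slopes to the right and down, at radius r is drawn at 1 + k1 r^2 times it, then the intrinsics apply), "world_to_cam" (4x4, takes a point from world to camera coordinates). Camera axes: x right, y down, z forward; pixel columns grow to the right and rows downward; lengths in m; the calibration is good to about 2 mm. A picture is of the moment at which its call begins.
A pose or a line that the arm cannot do raises env.Unreachable and nothing moves.
- env.job_done(): hands the job in; it is judged then, once.
Trained networks look in the newest picture that a camera, given by its name, has taken for a name from the list of things; names that differ only in an ending like _2 or _b are one class to them, and where a whole thing is asked for, a point or a joint stands for the part that bears it (a point fixed in the world has none). Each returns a list of dicts, best first, with "confidence" (0 to 1); they miss things now and then, are a little off and sometimes report something else, mostly with a low value. They report only what shows in the picture. A call takes as long as a camera call.
- finder.search_frame(camera, thing): "centre" ([x, y, z] in m, in world coordinates, good to about 4 mm: the middle of the surface that is visible of it).
Readings, each from a call of its own:
- read_clock(): time.
- read_qpos(): joint angles.
- read_joint_vel(): joint speeds.
- read_effort(): joint torques, N m.
- read_position(): TCP position.
- read_tool_rot(): TCP orientation.
- read_force(): force on the tool from outside, world axes, zero at the start.
- read_wrist_torque(): the same for the moment, N m.
- read_finger_gap(): finger opening in m.
- read_finger_force(): force on a finger pad.
Only numpy, scipy, OpenCV 4.12 (cv2) and the standard library are available. Lean on these libraries where they do the work, as an engineer would, in place of code of your own. Each camera call takes 0.05 s, during which the arm holds its last target. There are 200 camera calls.

## Task

The scoop has been left standing in the blue sorting tray among the steel bushings: take it out and hang it by the eye of its handle on the hook of the stand. Then lift the tray clear of the bench and tip it towards its low, cut-off pouring corner until all six bushings have slid together into that corner, none spilled, and finish holding it there, still and tipped, in the gripper alone. Leave the other things on the bench as they lie.

Things in the scene. Friction and masses are not known exactly. Their poses are not given: they have to be found in the camera images.
- tray: Open blue plastic sorting tray, 240 (its x) by 180 mm (its y), 42 high, floor 4, walls 5 mm thick, about 0.22 kg. Origin: centre of its underside; z up. Its -x -y corner is cut off at 45 degrees (65 mm off each side), the wall there only 24 mm high: the pouring corner. Each end has a hand grip outside. Starts flat on the bench, +x away from the robot within 20 degrees, cut corner near, right.
- tray_grip (a point): Tray: top edge of the +x end wall, middle of its hand grip, mid-thickness, 42 mm above the underside. Over the grip (45 mm either way in y, full height) the wall is 12 mm thick. The -x grip is alike, its middle at tray y = +30 mm. Axes as the tray's.
- tray_lip (a point): Tray: foot of the low pouring-corner wall, inside, middle of the cut, on the inner floor. Tipped 25 to 35 degrees straight towards the cut (-x and -y down equally), the bushings slide here and stay behind the low wall. Axes as the tray's.
- tray_low (a point): Tray: underside at the outer middle of the cut corner (lowest point of the tray when it is tipped towards that corner). Axes as the tray's.
- scoop: Steel scoop, 0.1 to 0.2 kg: round cup 64 mm across, 50 high; flat handle 14 wide, 5 thick, leaving the rim along its +x, mid-thickness 46.5 mm above the cup's underside, bare from x = 35 to 110 mm; then a wire eye in the handle's plane, centre x = 128, hole 26, outside 38 mm. Origin: centre of the cup's underside; z up. Starts upright on the tray's floor, eye to the tray's +x end.
- scoop_handle (a point): Middle of the scoop's handle, 70 mm from the cup's axis and 58 mm from the eye's centre. Axes as the scoop's.
- scoop_eye (a point): Centre of the hole of the scoop's eye. Axes as the scoop's.
- hook_stand: Fixed hook stand: round foot 116 mm across, upright tube 16 mm across and 300 mm high, and one hook of 8 mm wire that leaves the tube towards the stand's -x, 276 mm above the bench, dips in a U to 240 mm and turns up at its end. Origin: centre of the foot's underside. Its -x is towards the robot's side of the bench (world -x), within 26 degrees.
- hook_tip (a point): Tip of the upturned end, 99 mm from the tube's axis in the stand's -x, 284 mm above the bench. The upturn stands 40 mm above the bottom of the U and is nearly vertical, so an eye is lowered over it from above. Axes as the stand's.
- hook_seat (a point): Bottom of the hook's U, on top of the wire, where an eye comes to rest, 82 mm from the tube's axis, 244 mm above the bench. Axes as the stand's.
- bushing0: Loose polished steel bushing, a round ring 18 mm across and 10 mm high with a 9 mm bore, about 18 g. Origin: centre of its underside; slides on the tray from 9 to 14 degrees of slope, more when rubbing on a wall or another: a little rocking frees those that queue along a wall. Lies flat on the tray's floor, clear of the cup, 30 mm or more from the +x end wall.
- bushing1: Loose polished steel bushing, a round ring 18 mm across and 10 mm high with a 9 mm bore, about 18 g. Origin: centre of its underside; as bushing0.
- bushing2: Loose polished steel bushing, a round ring 18 mm across and 10 mm high with a 9 mm bore, about 18 g. Origin: centre of its underside; as bushing0.
- bushing3: Loose polished steel bushing, a round ring 18 mm across and 10 mm high with a 9 mm bore, about 18 g. Origin: centre of its underside; as bushing0.
- bushing4: Loose polished steel bushing, a round ring 18 mm across and 10 mm high with a 9 mm bore, about 18 g. Origin: centre of its underside; as bushing0.
- bushing5: Loose polished steel bushing, a round ring 18 mm across and 10 mm high with a 9 mm bore, about 18 g. Origin: centre of its underside; as bushing0.
- screwdriver: Bystander: screwdriver, lying. To be left as it lies.
- pliers: Bystander: pair of black-handled pliers, lying. To be left as it lies.
- glue: Bystander: white bottle, 38 mm across and 120 mm high, standing. To be left as it lies.
- tape: Bystander: roll of tape, 70 mm across, 25 mm high, lying flat. To be left as it lies.
- hammer: Bystander: hammer, lying. To be left as it lies.
- small_bin: Bystander: small empty open blue bin, 140 x 100 x 55 mm. To be left as it lies.

How it is judged:
On the way, in this order (a step that is already met when the one before it is completed fails the run):
1. the scoop hangs by its eye on the hook, let go (distance between scoop_eye and hook_seat below 0.035 m and angle between scoop's own x axis and vertical below 0.6 rad and contact force between scoop and hook_stand above 0.3 N and contact force between the fingers and scoop below 0.05 N), for 0.3 s.
2. the tray is held clear of the bench, tipped, with all six bushings slid into its pouring corner (contact force between the fingers and tray above 1 N and height (world z) of tray_low above 0.015 m and angle between tray's own z axis and vertical between 0.2 and 0.9 rad and contact force between tray and hook_stand below 0.05 N and contact force between tray and screwdriver below 0.05 N and contact force between tray and pliers below 0.05 N and contact force between tray and glue below 0.05 N and contact force between tray and tape below 0.05 N and contact force between tray and hammer below 0.05 N and contact force between tray and small_bin below 0.05 N and distance between each of bushing0, bushing1, bushing2, bushing3, bushing4, bushing5 and tray_lip below 0.08 m and z of bushing0 in the frame of tray between 0 and 0.045 m and z of bushing1 in the frame of tray between 0 and 0.045 m and z of bushing2 in the frame of tray between 0 and 0.045 m and z of bushing3 in the frame of tray between 0 and 0.045 m and z of bushing4 in the frame of tray between 0 and 0.045 m and z of bushing5 in the frame of tray between 0 and 0.045 m), for 0.2 s.
At the end, for the whole second after the job is handed in: Scoop hangs let go: eye within 35 mm of the hook's bend, handle within 35 deg of vertical, at rest. Tray still, in the fingers alone (no bystander, no stand), cut corner over 15 mm above the bench, tipped 12 to 50 deg; all six bushings inside, at rest, within 80 mm of the foot of the low wall (all of step 1 and all of step 2 and linear speed of tray below 0.03 m/s and linear speed of each of bushing0, bushing1, bushing2, bushing3, bushing4, bushing5 below 0.04 m/s and linear speed of scoop below 0.15 m/s); the arm keeps its last pose, push and grip.
It fails at once if one of the bystanders is moved by more than 30 mm (distance of any of screwdriver, pliers, glue, tape, hammer, small_bin from where it was at the start of the episode above 0.03 m).
It also fails if it takes over 72 s, if anything falls off the work surface, if the arm or the gripper's body presses on something with over 40 N, if the wrist force passes 120 N, or if a joint passes its speed limit or range.

## Working session

There is one attempt and no reset: what is moved stays moved. The work goes in short steps, each a Python script; the robot and the scene stay as the last script left them, time stands still between calls to the robot, and variables do not carry over. Pictures are saved under pics/ and viewed, at most 11 in all, crops included, and the job is handed in when it is done.

```bash
ls; mkdir -p pics
cat > h.py <<'E'
import numpy as np, cv2
from rig import *
from scipy.spatial.transform import Rotation as R
def snap(cam,fn=None):
    d=read_camera(cam)
    if fn: cv2.imwrite('pics/'+fn,cv2.cvtColor(d['img'],cv2.COLOR_RGB2BGR))
    return d
def K(d): return np.array([[d['fx'],0,d['cx']],[0,d['fy'],d['cy']],[0,0,1.]]),np.array([d['k1'],0,0,0,0.])
def und(d,uv):
    k,D=K(d); return cv2.undistortPoints(np.array(uv,float).reshape(-1,1,2),k,D).reshape(-1,2)
def ray(d,uv):
    s=und(d,uv); T=np.linalg.inv(d['world_to_cam'])
    return T[:3,3],(np.c_[s,np.ones(len(s))]@T[:3,:3].T)
def atz(d,uv,z):
    o,r=ray(d,uv); return o+r*((z-o[2])/r[:,2])[:,None]
def cloud(d):
    h,w=d['z_map'].shape; v,u=np.mgrid[:h,:w]
    o,r=ray(d,np.c_[u.ravel(),v.ravel()]); return (o+r*d['z_map'].reshape(-1,1)).reshape(h,w,3)
E
python3 - <<'E'
from h import *
for c in ('top','side'):
    d=snap(c,c+'0.png'); T=np.linalg.inv(d['world_to_cam']); print(c,T[:3,3].round(3),T[:3,2].round(2),d['fx'],d['k1'])
    for n in ['tray','tray_grip','tray_lip','scoop','scoop_handle','scoop_eye','hook_stand','hook_tip','hook_seat','screwdriver','pliers','glue','tape','hammer','small_bin','bushing0']:
        print(n,[(np.round(x['centre'],3).tolist(),round(x['confidence'],2)) for x in finder.search_frame(c,n)[:6]])
print(read_clock())
E
```

```text
pics
rig.py
top [ 0.459 -0.006  1.457] [ 0.07 -0.01 -1.  ] 395.8710366278115 -0.10136772794216359
tray [([0.56, -0.069, 0.004], 0.72)]
tray_grip [([0.561, -0.068, 0.007], 0.88), ([0.524, -0.087, 0.038], 0.25)]
tray_lip [([0.56, -0.07, 0.002], 0.95), ([0.744, 0.147, 0.077], 0.47)]
scoop [([0.524, -0.084, 0.034], 0.57)]
scoop_handle [([0.523, -0.085, 0.038], 0.74)]
scoop_eye [([0.53, -0.084, 0.042], 0.59)]
hook_stand [([0.555, 0.265, 0.013], 0.95)]
hook_tip [([0.556, 0.266, 0.016], 0.64), ([0.748, 0.147, 0.08], 0.24)]
hook_seat [([0.558, 0.265, 0.017], 0.78), ([0.525, -0.082, 0.037], 0.43)]
screwdriver [([0.357, 0.135, 0.024], 0.6), ([0.432, -0.505, 0.02], 0.32)]
pliers [([0.558, 0.264, 0.014], 0.69), ([0.354, 0.426, 0.008], 0.6), ([0.435, -0.504, 0.022], 0.33)]
glue [([0.747, 0.148, 0.078], 0.54), ([0.558, -0.069, 0.007], 0.5)]
tape [([0.776, -0.074, 0.022], 0.48)]
hammer [([0.433, -0.504, 0.02], 0.86)]
small_bin [([0.592, -0.477, 0.003], 0.69)]
bushing0 []
side [0.184 0.749 0.979] [ 0.34 -0.66 -0.67] 369.7661022462468 -0.009783848874286714
tray [([0.563, -0.06, 0.009], 0.96)]
tray_grip [([0.565, -0.058, 0.006], 0.59), ([0.372, 0.418, 0.012], 0.16)]
tray_lip [([0.567, -0.064, 0.005], 0.77)]
scoop [([0.524, -0.078, 0.043], 0.81)]
scoop_handle [([0.532, -0.076, 0.042], 0.84)]
scoop_eye [([0.525, -0.077, 0.045], 0.84), ([0.351, 0.138, 0.023], 0.44)]
hook_stand [([0.562, 0.276, 0.019], 0.65)]
hook_tip [([0.56, 0.275, 0.017], 0.85)]
hook_seat [([0.562, 0.276, 0.015], 0.74), ([0.564, -0.063, 0.005], 0.26)]
screwdriver [([0.35, 0.144, 0.019], 0.71)]
pliers [([0.371, 0.417, 0.01], 0.63), ([0.748, 0.16, 0.066], 0.46)]
glue [([0.749, 0.162, 0.064], 0.75), ([0.561, 0.276, 0.013], 0.49)]
tape [([0.774, -0.066, 0.024], 0.56)]
hammer [([0.433, -0.499, 0.021], 0.59), ([0.562, 0.276, 0.016], 0.22)]
small_bin [([0.599, -0.487, 0.028], 0.72)]
bushing0 []
1.7
```

View pics/top0.png

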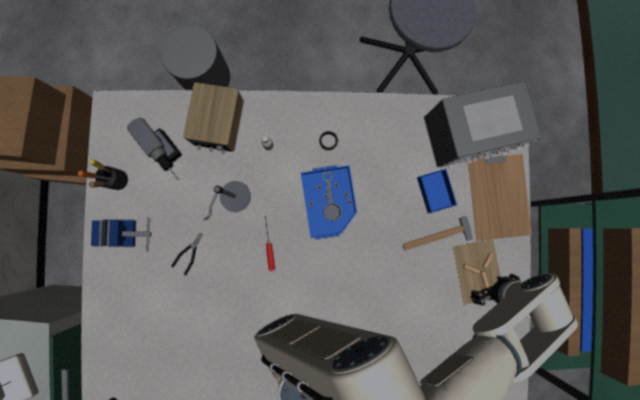

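View pics/side0.png

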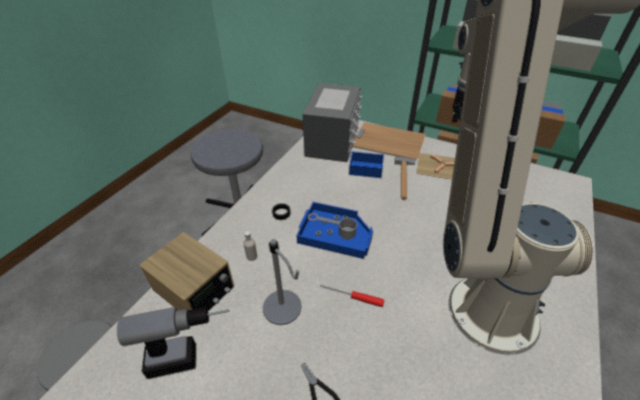

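The top view shows the tray around (328,202) with its cut corner at (350,228), the scoop's cup at (332,212) and its eye at (328,177). The hook stand has its foot at (236,196), tube top at about (222,190) and tip at about (207,218). Side view: tray at (335,230), hook tip at (296,275). Next I'll take wrist close-ups.

Run:
```python
from h import *
q=R.from_matrix(np.array([[0,1,0],[1,0,0],[0,0,-1.]])).as_quat() # tool x->world y, tool y->world x
print(R.from_quat(read_tool_rot()).as_matrix().round(2))
for i,p in enumerate([[.46,-.08,.42],[.46,0.02,.42],[.36,.30,.50],[.36,.18,.50]]):
    m=R.from_quat(read_tool_rot()).as_matrix() if i==0 else m
    if i==0:
        # level tool, x-axis toward world as at the start rotated so wrist image upright
        print(solver.ik(p,q), solver.ik(p,R.from_matrix([[0,-1,0],[-1,0,0],[0,0,-1.]]).as_quat()), solver.ik(p,R.from_matrix([[1,0,0],[0,-1,0],[0,0,-1.]]).as_quat()))
    env.move_pose(p,R.from_matrix([[1,0,0],[0,-1,0],[0,0,-1.]]).as_quat())
    d=snap('wrist',f'w{i}.png'); np.savez(f'w{i}.npz',**d)
    T=np.linalg.inv(d['world_to_cam']); print(T.round(3).tolist(),d['fx'])
    for n in (['tray_grip','tray_lip','scoop_handle','scoop_eye','bushing0'] if i<2 else ['hook_tip','hook_seat']):
        print(n,[(np.round(x['centre'],3).tolist(),round(x['confidence'],2)) for x in finder.search_frame('wrist',n)[:7]])
a=np.vstack([np.hstack([cv2.resize(cv2.imread(f'pics/w{i}.png'),(400,250)) for i in (j,j+1)]) for j in (0,2)])
cv2.imwrite('pics/wm.png',a); print(read_clock())
```

```text
[[ 0.89  0.45 -0.  ]
 [ 0.45 -0.89  0.  ]
 [ 0.   -0.   -1.  ]]
[-1.75403467e-01 -2.65886008e-02  1.73176971e+00 -4.44089210e-16
  1.43641155e+00 -1.75403467e-01] [-1.75403467e-01 -2.65886008e-02  1.73176971e+00 -4.44089210e-16
  1.43641155e+00  2.96618919e+00] [-1.75403467e-01 -2.65886008e-02  1.73176971e+00 -4.44089210e-16
  1.43641155e+00  1.39539286e+00]
[[-0.001, -0.959, -0.283, 0.531], [-1.0, 0.001, 0.001, -0.081], [-0.0, 0.283, -0.959, 0.538], [0.0, 0.0, 0.0, 1.0]] 326.793243196132
tray_grip [([0.57, -0.067, 0.004], 0.96), ([0.58, -0.138, 0.014], 0.58)]
tray_lip [([0.566, -0.065, 0.005], 0.8)]
scoop_handle [([0.526, -0.081, 0.056], 0.65)]
scoop_eye [([0.522, -0.08, 0.051], 0.57), ([0.566, 0.264, 0.014], 0.2)]
bushing0 [([0.551, -0.153, 0.016], 0.7), ([0.605, -0.041, 0.012], 0.63), ([0.61, -0.105, 0.014], 0.54), ([0.542, -0.012, 0.015], 0.44), ([0.576, -0.138, 0.018], 0.42)]
[[0.001, -0.959, -0.283, 0.531], [-1.0, -0.001, -0.0, 0.02], [-0.0, 0.283, -0.959, 0.538], [0.0, 0.0, 0.0, 1.0]] 326.793243196132
tray_grip [([0.569, -0.075, 0.007], 0.69)]
tray_lip [([0.568, -0.067, 0.005], 0.92)]
scoop_handle [([0.53, -0.086, 0.051], 0.71)]
scoop_eye [([0.525, -0.081, 0.046], 0.57)]
bushing0 [([0.569, -0.062, 0.009], 0.63), ([0.601, -0.036, 0.012], 0.63), ([0.614, -0.1, 0.013], 0.47), ([0.542, -0.01, 0.014], 0.42), ([0.57, -0.069, 0.004], 0.27)]
[[-0.001, -0.959, -0.283, 0.432], [-1.0, 0.001, 0.0, 0.299], [0.0, 0.283, -0.959, 0.618], [0.0, 0.0, 0.0, 1.0]] 326.793243196132
hook_tip [([0.548, 0.272, 0.013], 0.7), ([0.36, 0.136, 0.026], 0.45)]
hook_seat [([0.551, 0.273, 0.016], 0.86), ([0.577, -0.134, 0.015], 0.73)]
[[-0.003, -0.959, -0.282, 0.431], [-1.0, 0.003, 0.002, 0.178], [-0.001, 0.282, -0.959, 0.619], [0.0, 0.0, 0.0, 1.0]] 326.793243196132
hook_tip [([0.551, 0.272, 0.017], 0.89)]
hook_seat [([0.552, 0.269, 0.015], 0.82)]
6.7417
```

View pics/wm.png

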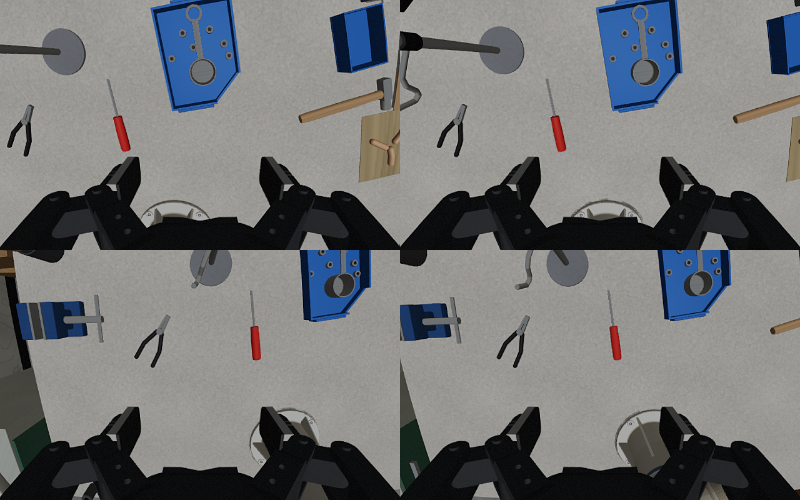

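Frames 1 and 2 show the tray at the top edge (eye at (194,12), cup at (202,72)). In frames 3 and 4 the hook sits at the top edge, around (200,20) and (525,25). I'll move back for better framing and use the depth maps.

Run:
```python
from h import *
Q=R.from_matrix([[1,0,0],[0,-1,0],[0,0,-1.]]).as_quat()
for i,p in enumerate([[.29,.22,.46],[.29,.36,.46],[.40,-.03,.34],[.38,-.13,.34]]):
    try: env.move_pose(p,Q)
    except env.Unreachable: print('unr',i); continue
    d=snap('wrist',f'v{i}.png'); np.savez(f'v{i}.npz',**d)
def load(i): return dict(np.load(f'v{i}.npz'))
for i in (2,3):
    d=load(i); P=cloud(d); im=d['img'].astype(int); z=P[...,2]; ok=d['z_map']>0
    blue=(im[...,2]>im[...,0]+40)&ok
    near=(abs(P[...,0]-.56)<.18)&(abs(P[...,1]+.07)<.16)
    m=blue&near; 
    rect=cv2.minAreaRect(P[m&(z>.034)][:,:2].astype(np.float32)); print('rim',rect,np.percentile(z[m],[1,20,50,80,99]).round(4))
    g=near&~blue&ok&(z>.036)&(z<.07)
    G=P[g]; print('scoop n',len(G),G[:,:2].min(0),G[:,:2].max(0),np.percentile(G[:,2],[5,50,95]))
    np.save(f's{i}.npy',G)
for i in (0,1):
    d=load(i);P=cloud(d);ok=d['z_map']>0;z=P[...,2]
    h=ok&(z>.2)&(z<.33)&(abs(P[...,0]-.5)<.15)&(abs(P[...,1]-.28)<.15)
    H=P[h]; print('hook',len(H))
    for a in np.arange(.2,.33,.01):
        s=H[(H[:,2]>=a)&(H[:,2]<a+.01)]
        if len(s): print(round(a,2),len(s),s[:,:2].min(0).round(3),s[:,:2].max(0).round(3))
a=np.vstack([np.hstack([cv2.resize(cv2.imread(f'pics/v{i}.png'),(400,250)) for i in (j,j+1)]) for j in (0,2)])
cv2.imwrite('pics/vm.png',a); print(read_clock())
```

```text
rim ((0.5124026536941528, -0.08584987372159958), (0.1794380098581314, 0.18032968044281006), 9.72122573852539) [0.0026 0.0041 0.005  0.0065 0.044 ]
scoop n 1309 [ 0.41184992 -0.1766551 ] [0.58860125 0.01830331] [0.03789281 0.05344109 0.05555503]
rim ((0.5029780864715576, -0.08717493712902069), (0.16090784966945648, 0.18061107397079468), 9.181522369384766) [0.0027 0.0042 0.0051 0.0138 0.044 ]
scoop n 1016 [ 0.41238188 -0.17712116] [0.56745196 0.01300542] [0.03846552 0.05356001 0.05575266]
hook 0
hook 0
10.0583
```

View pics/vm.png

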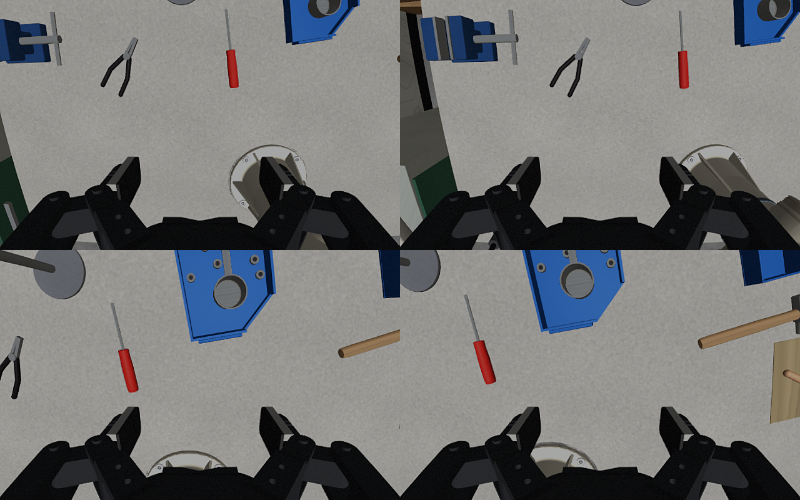

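I moved the wrong way, because the wrist camera tilts back towards the robot. The frames show the tray cut off at the top edge and no hook, so I'll move farther out.

```bash
cat > meas.py <<'E'
from h import *
def load(i): return dict(np.load(f'v{i}.npz'))
def run():
  for i in (4,5):
    d=load(i); P=cloud(d); im=d['img'].astype(int); z=P[...,2]; ok=d['z_map']>0
    blue=(im[...,2]>im[...,0]+40)&ok
    near=(abs(P[...,0]-.56)<.18)&(abs(P[...,1]+.07)<.15)
    m=blue&near
    rect=cv2.minAreaRect(P[m&(z>.034)][:,:2].astype(np.float32)); print('rim',rect,np.percentile(z[m],[1,20,50,80,99]).round(4))
    g=near&~blue&ok&(z>.045)&(z<.07)
    G=P[g]; print('scoop n',len(G),G[:,:2].min(0),G[:,:2].max(0),np.percentile(G[:,2],[5,50,95]))
    np.save(f's{i}.npy',G)
  for i in (6,7):
    d=load(i);P=cloud(d);ok=d['z_map']>0;z=P[...,2]
    h=ok&(z>.2)&(z<.33)&(abs(P[...,0]-.5)<.15)&(abs(P[...,1]-.28)<.15)
    H=P[h]; print('hook',len(H)); np.save(f'hk{i}.npy',H)
    for a in np.arange(.2,.33,.01):
        s=H[(H[:,2]>=a)&(H[:,2]<a+.01)]
        if len(s): print(round(a,2),len(s),s[:,:2].min(0).round(3),s[:,:2].max(0).round(3))
E
python3 - <<'E'
from h import *
import meas
Q=R.from_matrix([[1,0,0],[0,-1,0],[0,0,-1.]]).as_quat()
for i,p in zip((4,5,6,7),[[.57,-.11,.34],[.55,-.03,.36],[.47,.27,.48],[.45,.36,.50]]):
    env.move_pose(p,Q)
    d=snap('wrist',f'v{i}.png'); np.savez(f'v{i}.npz',**d)
meas.run()
a=np.vstack([np.hstack([cv2.resize(cv2.imread(f'pics/v{i}.png'),(400,250)) for i in (j,j+1)]) for j in (4,6)])
cv2.imwrite('pics/um.png',a); print(read_clock())
E
```

```text
rim ((0.5490768551826477, -0.07941113412380219), (0.2532619833946228, 0.1804371476173401), 9.896347045898438) [0.0027 0.0043 0.0053 0.0252 0.0442]
scoop n 1552 [ 0.47980547 -0.11777292] [ 0.65560923 -0.04981116] [0.04859926 0.05382906 0.05543771]
rim ((0.5490164160728455, -0.0794680193066597), (0.25370872020721436, 0.18037167191505432), 9.716492652893066) [0.0028 0.0042 0.0052 0.0242 0.0442]
scoop n 1437 [ 0.47977379 -0.11855167] [ 0.65534955 -0.04906773] [0.04936915 0.05379043 0.05541466]
hook 1352
0.24 88 [0.48  0.296] [0.495 0.309]
0.25 55 [0.477 0.293] [0.499 0.309]
0.26 70 [0.474 0.267] [0.556 0.31 ]
0.27 304 [0.474 0.259] [0.558 0.311]
0.28 272 [0.469 0.257] [0.575 0.313]
0.29 395 [0.552 0.257] [0.575 0.281]
0.3 168 [0.556 0.262] [0.571 0.276]
hook 1505
0.2 26 [0.555 0.268] [0.57  0.277]
0.21 29 [0.555 0.269] [0.57  0.277]
0.22 31 [0.555 0.269] [0.569 0.277]
0.23 32 [0.555 0.268] [0.57  0.277]
0.24 112 [0.482 0.272] [0.567 0.309]
0.25 55 [0.48  0.275] [0.559 0.31 ]
0.26 93 [0.477 0.276] [0.572 0.311]
0.27 314 [0.474 0.267] [0.572 0.312]
0.28 322 [0.469 0.262] [0.576 0.312]
0.29 344 [0.552 0.258] [0.575 0.28 ]
0.3 147 [0.557 0.262] [0.57  0.276]
13.2
```

View pics/um.png

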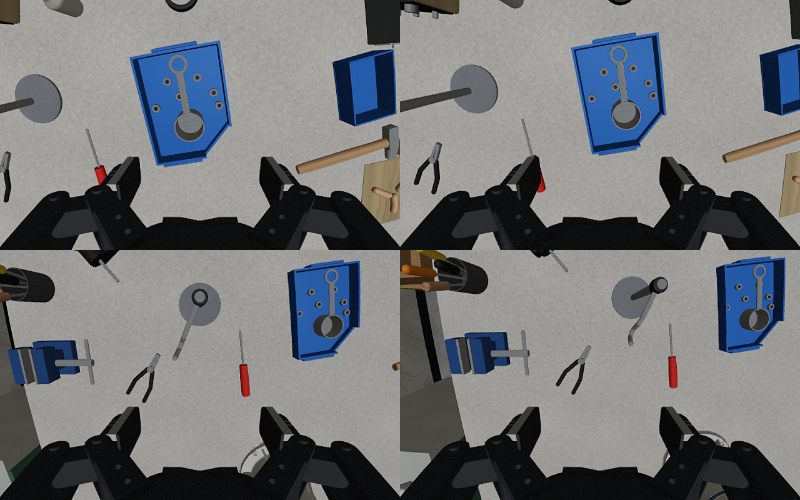

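The close-ups put the tray at (180,100) in frame 1, with the scoop on its floor (cup (188,124), eye (178,65)) and six bushings around it. The hook tip is at (178,355) in frame 3 and the tube at (200,297). Measured heights agree with the text: rim 0.044, handle top 0.0538, hook tip about 0.285, U about 0.244. Next I'll fit the scoop and the hook, then grasp.

Run:
```python
from h import *
from scipy.optimize import least_squares
import json
yaw0=np.deg2rad(9.8)
res=[]
for i in (4,5):
    G=np.load(f's{i}.npy')[:,:2]
    c0=np.array([.512,-.086]); a=.15
    for _ in range(6):
        u=np.array([np.cos(a),np.sin(a)]); n=np.array([-u[1],u[0]])
        X=(G-c0)@u; Y=(G-c0)@n
        ring=G[(X<.02)&(np.hypot(X,Y)>.024)&(np.hypot(X,Y)<.04)]
        s=least_squares(lambda p:np.hypot(*(ring-p[:2]).T)-p[2],[*c0,.03]).x; 
        c0=s[:2]; X=(G-c0)@u;Y=(G-c0)@n
        h=(X>.045)&(X<.16)&(abs(Y)<.022); bins=[Y[h&(X>b)&(X<=b+.005)] for b in np.arange(.045,.145,.005)]
        xs=np.arange(.0475,.1475,.005); ym=np.array([(b.min()+b.max())/2 if len(b)>1 else np.nan for b in bins]); k=~np.isnan(ym)
        a+=np.arctan(np.sum(xs[k]*ym[k])/np.sum(xs[k]**2))
    print('cup',s,'yaw',np.rad2deg(a),'eye end',X[h].max(),len(ring)); res.append([*c0,a])
sc=np.mean(res,0)
for i in (6,7):
    H=np.load(f'hk{i}.npy'); t=H[(H[:,2]>.2)&(H[:,0]>.55)&(H[:,2]>.29)]
    w=H[H[:,0]<.545]
    tc=np.array([(t[:,0].min()+t[:,0].max())/2,(t[:,1].min()+t[:,1].max())/2]) 
    far=w[np.argsort(w[:,0])[:len(w)]]
    tip=w[(w[:,2]>w[w[:,0]<.485][:,2].max()-.004)&(w[:,0]<.49)]
    seat=w[w[:,2]<.248]
    print('tube',tc,'tip',tip.mean(0),np.linalg.norm(tip.mean(0)[:2]-tc),'seat',seat.mean(0),np.linalg.norm(seat.mean(0)[:2]-tc), 'ang',[np.rad2deg(np.arctan2(*(p.mean(0)[:2]-tc)[::-1])) for p in (tip,seat)])
    v=(tip.mean(0)[:2]-tc); v/=np.linalg.norm(v)
    rr=(w[:,:2]-tc)@v
    for z in np.arange(.24,.29,.006):
        k=(abs(w[:,2]-z)<.003); print(round(z,3),np.sort(rr[k])[::max(1,k.sum()//5)].round(3))
json.dump(sc.tolist(),open('scoop.json','w'))
```

```text
cup [ 0.51163953 -0.08722148  0.02986562] yaw 9.092515898889905 eye end 0.14571959282975305 360
cup [ 0.51152187 -0.08668542  0.02998815] yaw 8.929743047924688 eye end 0.14563694256325882 317
tube [0.56331583 0.26897978] tip [0.473515   0.30860452 0.28359095] 0.09815451424824555 seat [0.4873951  0.30235905 0.24572692] 0.0829345034576524 ang [np.float64(156.19046473625505), np.float64(156.26685363272662)]
0.24 [0.083 0.083]
0.246 [0.076 0.079 0.082 0.084 0.086 0.089]
0.252 [0.071 0.075 0.077 0.088 0.089 0.091]
0.258 [0.068 0.072 0.074 0.09  0.091 0.093]
0.264 [0.066 0.068 0.07  0.091 0.092]
0.27 [0.057 0.062 0.064 0.066 0.092]
0.276 [0.018 0.034 0.051 0.056 0.06  0.096]
0.282 [0.019 0.028 0.036 0.044 0.053]
0.288 [0.097 0.097 0.097 0.1  ]
tube [0.56375109 0.26888542] tip [0.47336219 0.30895648 0.28377725] 0.09887285906145146 seat [0.48847428 0.30287161 0.24576746] 0.08259333002255377 ang [np.float64(156.09140944746565), np.float64(155.70164255430805)]
0.24 [0.081 0.082 0.083 0.084]
0.246 [0.073 0.078 0.081 0.083 0.086 0.088]
0.252 [0.07  0.074 0.075 0.076 0.089 0.092]
0.258 [0.067 0.071 0.072 0.074 0.091 0.093]
0.264 [0.065 0.068 0.069 0.071 0.092 0.095]
0.27 [0.059 0.062 0.064 0.066 0.092]
0.276 [0.019 0.032 0.047 0.056 0.059]
0.282 [0.02  0.029 0.037 0.045 0.054 0.103]
0.288 [0.097 0.098]
```

```bash
cat >> h.py <<'E'
import json
GX=.065
def toolrot(yaw): # x along yaw, z down
    return R.from_euler('z',yaw)*R.from_matrix([[1,0,0],[0,-1,0],[0,0,-1.]])
E
python3 - <<'E'
from h import *
cx,cy,a=json.load(open('scoop.json')); u=np.array([np.cos(a),np.sin(a)])
p=np.array([*(np.array([cx,cy])+GX*u),.057]); q=toolrot(a).as_quat(); print(p)
env.gripper_to(.05,60)
env.move_pose(p+[0,0,.12],q)
print(env.movel(p,feed=.1,force_limit=8))
env.gripper_to(.0,90); print('gap',read_finger_gap(),read_finger_force(),read_position())
env.movel(p+[0,0,.22],feed=.12)
d=snap('wrist','lift.png'); np.savez('lift.npz',**d)
P=cloud(d); T=R.from_quat(read_tool_rot()).as_matrix(); L=(P-read_position())@T; ok=d['z_map']>0
k=ok&(abs(L[...,1])<.03)&(L[...,0]>.02)&(L[...,0]<.1)&(abs(L[...,2])<.06)
E_=L[k]; print(k.sum())
for x in np.arange(.02,.1,.008):
    s=E_[(E_[:,0]>=x)&(E_[:,0]<x+.008)]
    if len(s): print(round(x,3),len(s),'z',np.median(s[:,2]).round(4),'y',s[:,1].min().round(3),s[:,1].max().round(3),'xmax',s[:,0].max().round(4))
print('gap',read_finger_gap(),read_clock(),read_force())
E
```

```text
[ 0.57577847 -0.07677274  0.057     ]
False
gap 0.011416273044428486 87.73686289787292 [ 0.57618743 -0.07678133  0.0573672 ]
6401
0.02 640 z 0.0039 y -0.007 0.007 xmax 0.028
0.028 686 z 0.0038 y -0.007 0.007 xmax 0.036
0.036 722 z 0.0037 y -0.007 0.007 xmax 0.044
0.044 1090 z 0.0036 y -0.014 0.015 xmax 0.052
0.052 799 z 0.0036 y -0.018 0.018 xmax 0.06
0.06 734 z 0.0036 y -0.018 0.018 xmax 0.068
0.068 1128 z 0.0035 y -0.017 0.018 xmax 0.076
0.076 602 z 0.0034 y -0.012 0.012 xmax 0.0808
gap 0.011397261471072749 19.475 [ 0.58240491  0.84155439 -1.7390125 ]
```

View pics/lift.png

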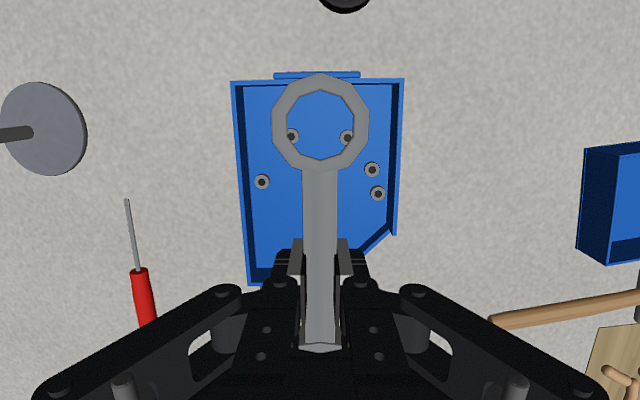

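The scoop is held level, with its eye centre 62 mm ahead of the TCP and 6 mm below it; in the image the eye is at (320,122), on the tool axis. Now I'll hang it.

```bash
cat > hang.py <<'E'
from h import *
tube=np.array([.5635,.269]); ang=np.deg2rad(156.1); u=np.array([np.cos(ang),np.sin(ang),0])
EYE=np.array([.062,0,.006]); axis=np.cross(-u,[0,0,1.])  # rotates -u up to +z
def pose(r,z,tdeg):
    rot=R.from_rotvec(axis*np.deg2rad(tdeg))*toolrot(ang-np.pi)
    e=np.array([*tube,0])+u*r+[0,0,z]
    return e-rot.apply(EYE), rot.as_quat()
W=[(.098,.345,0),(.098,.256,0),(.0955,.249,20),(.092,.242,48)]
E
python3 - <<'E'
from hang import *
for w in W: p,q=pose(*w); print(w,p.round(3),np.round(solver.ik(p,q),2))
p,q=pose(.098,.256,0)
p0=read_position(); env.movel(p0+[0,0,.09],feed=.2)
env.move_pose(*pose(.098,.36,0))
# check eye vs tip before lowering
d=snap('wrist','over.png'); np.savez('over.npz',**d); P=cloud(d); ok=d['z_map']>0
h=ok&(P[...,2]>.278)&(P[...,2]<.292)&(np.hypot(P[...,0]-.473,P[...,1]-.309)<.025); print('tip seen',h.sum(),P[h].mean(0) if h.any() else None)
e=ok&(P[...,2]>.35)&(P[...,2]<.372)&(np.hypot(P[...,0]-.473,P[...,1]-.309)<.03); X=P[e]; print('eye centre',cv2.minEnclosingCircle(X[:,:2].astype(np.float32)),np.median(X[:,2]))
print(read_clock())
E
```

```text
(0.098, 0.345, 0) [0.417 0.334 0.351] [ 0.67  0.13  1.71 -0.    1.3   2.66]
(0.098, 0.256, 0) [0.417 0.334 0.262] [ 0.67  0.21  1.82 -0.    1.11  2.66]Traceback (most recent call last):
  File "<stdin>", line 2, in <module>
    return _wrapfunc(a, 'round', decimals=decimals, out=out)
    return _wrapit(obj, method, *args, **kwds)
    result = getattr(arr, method)(*args, **kwds)
TypeError: unsupported operand type(s) for *: 'NoneType' and 'float'
```

Run:
```python
from hang import *
for dl in range(-80,81,10):
    v=R.from_euler('z',dl,degrees=True).apply(u); ax=np.cross(-v,[0,0,1.]); out=[]
    for t in (0,5,10,15,20,30,40,50):
        rot=R.from_rotvec(ax*np.deg2rad(t))*toolrot(ang-np.pi+np.deg2rad(dl))
        e=np.array([*tube,0])+u*.092+[0,0,.243]
        s=solver.ik(e-rot.apply(EYE),rot.as_quat()); out.append(None if s is None else round(float(s[5]),2))
    print(dl,out)
```

```text
-80 [-2.26, -2.21, -2.17, -2.14, -2.11, -2.07, -2.04, -2.03]
-70 [-2.43, -2.36, -2.31, -2.27, -2.23, -2.17, -2.14, -2.11]
-60 [-2.59, -2.52, -2.46, -2.4, -2.35, -2.28, -2.22, -2.18]
-50 [-2.76, -2.68, -2.6, -2.54, -2.48, -2.38, -2.3, -2.24]
-40 [-2.92, -2.84, -2.75, -2.68, -2.6, -2.48, -2.38, -2.29]
-30 [None, -3.0, -2.91, -2.82, -2.74, -2.58, -2.45, -2.33]
-20 [3.01, None, None, -2.98, -2.88, -2.69, -2.52, -2.37]
-10 [2.83, 2.93, None, None, None, -2.8, -2.58, -2.39]
0 [2.65, 2.74, 2.85, 2.96, None, -2.92, -2.65, -2.41]
10 [2.46, 2.55, 2.65, 2.77, 2.9, None, -2.73, -2.41]
20 [2.28, 2.35, 2.44, 2.55, 2.68, None, -2.81, None]
30 [2.08, 2.14, 2.21, 2.31, 2.43, 2.81, -2.9, None]
40 [1.89, 1.93, 1.98, 2.04, 2.13, 2.47, None, -2.22]
50 [1.69, 1.71, 1.73, 1.76, 1.8, 1.97, None, -1.9]
60 [1.5, 1.49, 1.48, 1.46, 1.44, 1.33, 0.24, -1.37]
70 [1.3, 1.27, 1.23, 1.17, 1.1, 0.78, -0.07, -0.98]
80 [1.11, 1.06, 0.99, 0.9, 0.79, 0.41, -0.21, -0.81]
```

```bash
sed -i '/^def pose/,$d' hang.py
cat >> hang.py <<'E'
def pose(r,z,t,dl):
    v=R.from_euler('z',dl,degrees=True).apply(u); ax=np.cross(-v,[0,0,1.])
    rot=R.from_rotvec(ax*np.deg2rad(t))*toolrot(ang-np.pi+np.deg2rad(dl))
    return np.array([*tube,0])+u*r+[0,0,z]-rot.apply(EYE), rot.as_quat()
W=[(.098,.40,0,-40),(.098,.325,0,-40),(.098,.256,0,-40),(.0955,.250,16,-28),(.0935,.246,32,-14),(.092,.242,48,0)]
E
python3 - <<'E'
from hang import *
env.movel(read_position()+[0,0,.14],feed=.25)
env.move_pose(*pose(*W[0])); env.movel(*pose(*W[1]))
print(read_qpos().round(2))
d=snap('wrist','over.png'); np.savez('over.npz',**d); P=cloud(d); ok=d['z_map']>0
c=pose(*W[1])[0]+R.from_quat(pose(*W[1])[1]).apply(EYE); print('eye want',c)
h=ok&(P[...,2]>.276)&(P[...,2]<.295)&(np.hypot(P[...,0]-.473,P[...,1]-.309)<.025); print('tip seen',h.sum(),P[h].mean(0) if h.any() else None)
e=ok&(P[...,2]>.315)&(P[...,2]<.335)&(np.hypot(P[...,0]-c[0],P[...,1]-c[1])<.022); X=P[e]; print('eye centre',cv2.minEnclosingCircle(X[:,:2].astype(np.float32)),np.median(X[:,2]))
print(read_clock())
E
```

```text
[ 0.68  0.21  1.65 -0.    1.27 -2.92]
eye want [0.47390311 0.30870388 0.325     ]
tip seen 234 [0.47372808 0.30796147 0.28270959]
eye centre ((0.4735170304775238, 0.3098091781139374), 0.0208881888538599) 0.32823713187096376
24.3667
```

View pics/over.png

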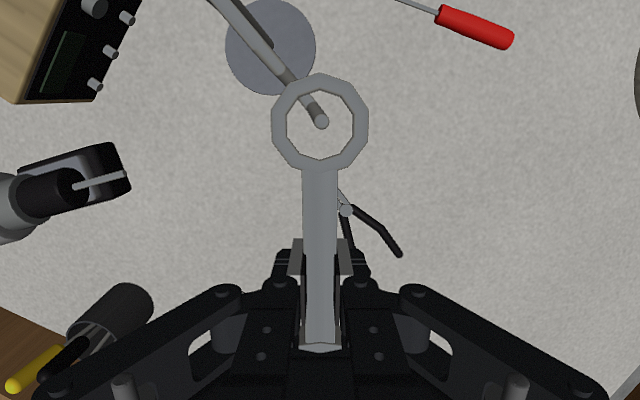

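The hook tip is at (321,121), centred in the eye's hole. Lowering.

Run:
```python
from hang import *
for w in W[2:]:
    r=env.movel(*pose(*w),feed=.06,force_limit=12); print(w,r,read_force().round(1))
    if r: break
else:
    env.gripper_to(.05); env.pause(.3)
    z=R.from_quat(read_tool_rot()).apply([0,0,1]); env.movel(read_position()-.12*z,feed=.2)
    d=snap('side','hung.png'); np.savez('hung.npz',**d)
    cv2.imwrite('pics/hungc.png',cv2.resize(cv2.cvtColor(d['img'],cv2.COLOR_RGB2BGR)[200:360,200:400],None,fx=3,fy=3))
    d2=snap('wrist'); 
    for n in ('scoop',): print([(np.round(x['centre'],3).tolist(),x['confidence']) for c in ('side','wrist') for x in finder.search_frame(c,n)])
print(read_clock())
```

```text
(0.098, 0.256, 0, -40) False [-0.4 -0.4 -1.3]
(0.0955, 0.25, 16, -28) False [ 0.3  0.4 -0.5]
(0.0935, 0.246, 32, -14) False [-0.  -0.4 -0.2]
(0.092, 0.242, 48, 0) False [ 0.  0. -0.]
[([0.455, 0.319, 0.127], 0.58), ([0.46, 0.313, 0.133], 0.95)]
29.0833
```

View pics/hungc.png

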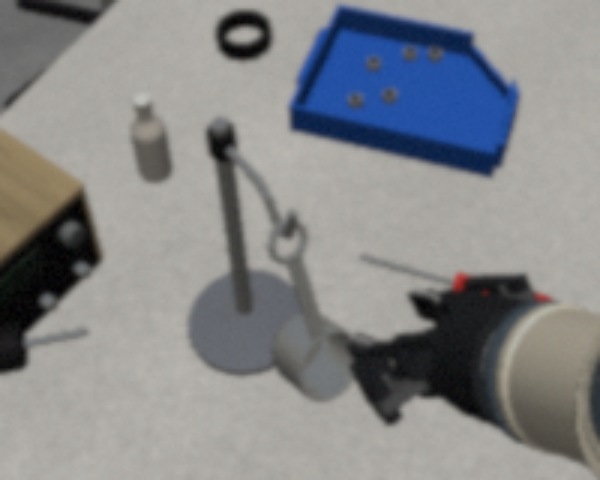

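The scoop hangs on the hook, eye at (288,240) and cup at (315,355) in the crop, clear of the gripper. Now the tray: I'll re-measure it, check the whole tilt path with IK, then grip and lift.

```bash
cat > tr.py <<'E'
from h import *
ty=np.deg2rad(9.8)
def tilted(c,t,dl,flip,ct):
    """tray centre (underside) c, tilt t deg towards the cut, dl deg azimuth offset; ct = TCP in tray frame"""
    d=R.from_euler('z',ty+np.deg2rad(dl)).apply([-1,-1,0])/np.sqrt(2)
    rt=R.from_rotvec(np.cross([0,0,1.],d)*np.deg2rad(t))*R.from_euler('z',ty)
    rot=rt*toolrot(np.pi/2*(1 if flip else -1))   # tool y along tray x
    return np.array(c)+rt.apply(ct),rot.as_quat()
CT=np.array([.121,0,.039])
E
python3 - <<'E'
from tr import *
C=np.array([.549,-.0795,0])
for f in (0,1):
    for dz,t,dl in [(0,0,0),(.12,0,0),(.15,10,0),(.17,20,0),(.17,30,0),(.17,40,0),(.17,35,30),(.17,35,-30)]:
        p,q=tilted(C+[0,0,dz],t,dl,f,CT); s=solver.ik(p,q); print(f,t,dl,p.round(3),None if s is None else s.round(2))
E
```

```text
0 0 0 [ 0.668 -0.059  0.039] [-0.09  0.67  1.66 -0.    0.81  2.88]
0 0 0 [ 0.668 -0.059  0.159] [-0.09  0.52  1.61 -0.    1.01  2.88]
0 10 0 [ 0.664 -0.066  0.203] [-0.18  0.43  1.65  0.19  0.99  2.7 ]
0 20 0 [ 0.658 -0.074  0.236] [-0.27  0.38  1.69  0.4   0.99  2.5 ]
0 30 0 [ 0.65  -0.084  0.247] [-0.37  0.37  1.74  0.62  0.99  2.27]
0 40 0 [ 0.642 -0.096  0.255] [-0.47  0.38  1.79  0.83  1.04  2.04]
0 35 30 [ 0.666 -0.087  0.22 ] [-0.39  0.56  1.53  0.6   1.31  2.34]
0 35 -30 [ 0.629 -0.077  0.269] [-0.32  0.19  1.96  0.72  0.64  2.14]
1 0 0 [ 0.668 -0.059  0.039] [-0.09  0.67  1.66 -0.    0.81 -0.26]
1 0 0 [ 0.668 -0.059  0.159] [-0.09  0.52  1.61 -0.    1.01 -0.26]
1 10 0 [ 0.664 -0.066  0.203] [-0.18  0.43  1.65  0.19  0.99 -0.44]
1 20 0 [ 0.658 -0.074  0.236] [-0.27  0.38  1.69  0.4   0.99 -0.65]
1 30 0 [ 0.65  -0.084  0.247] [-0.37  0.37  1.74  0.62  0.99 -0.87]
1 40 0 [ 0.642 -0.096  0.255] [-0.47  0.38  1.79  0.83  1.04 -1.1 ]
1 35 30 [ 0.666 -0.087  0.22 ] [-0.39  0.56  1.53  0.6   1.31 -0.8 ]
1 35 -30 [ 0.629 -0.077  0.269] [-0.32  0.19  1.96  0.72  0.64 -1.01]
```

Run:
```python
from tr import *
C=np.array([.549,-.0795,0])
p=read_position(); print(p.round(3)); env.movel(p+[0,0,.44-p[2]],feed=.25)
env.gripper_to(.028,60)
pp,q=tilted(C,0,0,1,CT)
env.move_pose([.40,-.02,.44],q)
d=snap('top'); P=cloud(d); im=d['img'].astype(int)
m=(im[...,2]>im[...,0]+40)&(d['z_map']>0)&(P[...,2]>.034)&(P[...,2]<.06)&(abs(P[...,0]-.56)<.18)&(abs(P[...,1]+.07)<.15)
print('rim top',cv2.minAreaRect(P[m][:,:2].astype(np.float32)))
env.move_pose(pp+[0,0,.13],q)
d=snap('wrist','pre.png'); np.savez('pre.npz',**d); P=cloud(d); im=d['img'].astype(int)
x=np.array([np.cos(ty),np.sin(ty)]); n=np.array([-x[1],x[0]])
m=(im[...,2]>im[...,0]+40)&(d['z_map']>0)&(P[...,2]>.034)&(P[...,2]<.06); Lx=(P[...,:2]-C[:2])@x; Ly=(P[...,:2]-C[:2])@n
k=m&(abs(Ly)<.035)&(Lx>.09)&(Lx<.15); print('wall x span',k.sum(),Lx[k].min() if k.any() else 0,Lx[k].max() if k.any() else 0, np.median(P[k][:,2]))
print(read_clock())
```

```text
[0.356 0.36  0.279]
rim top ((0.5478078126907349, -0.0823075920343399), (0.25449520349502563, 0.18070602416992188), 9.703722953796387)
wall x span 1328 0.11480637338226611 0.12745917101583243 0.04260781545320716
33.9667
```

View pics/pre.png

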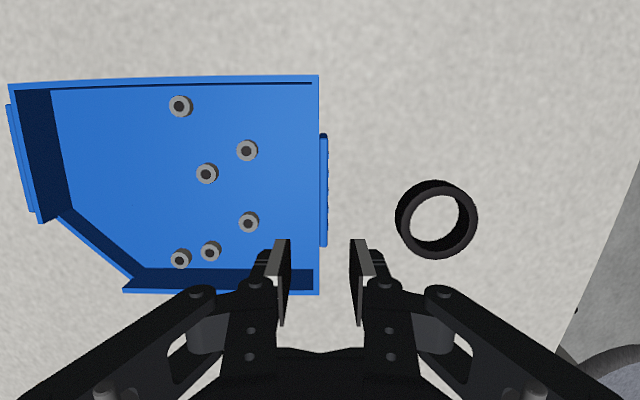

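All six bushings are inside: (180,105), (247,150), (206,173), (248,222), (180,260) and (210,252). The grip wall spans 0.1148 to 0.1275 along tray x, as expected. Now grip, lift and tip.

```bash
cat >> tr.py <<'E'
C=np.array([.549,-.0795,0])
def check():
    d=snap('wrist'); P=cloud(d); im=d['img'].astype(int); ok=d['z_map']>0
    T=R.from_quat(read_tool_rot())*toolrot(np.pi/2).inv()   # tray axes
    L=T.inv().apply((P-read_position()).reshape(-1,3)).reshape(P.shape)+CT
    ins=ok&(L[...,2]>.009)&(L[...,2]<.022)&(abs(L[...,0])<.11)&(abs(L[...,1])<.082)&(abs(im[...,2]-im[...,0])<40)
    nn,_,st,ce=cv2.connectedComponentsWithStats(ins.astype(np.uint8))
    lip=np.array([-.0875+.0035+.0,-.0575+.0035])
    print([(np.median(L[_==i][:,:2],0).round(3).tolist(),int(st[i,4]),round(float(np.linalg.norm(np.median(L[_==i][:,:2],0)-lip)),3)) for i in range(1,nn) if st[i,4]>25],'clock',round(read_clock(),1),'gap',round(read_finger_gap(),4))
    return d
E
python3 - <<'E'
from tr import *
pp,q=tilted(C,0,0,1,CT)
print(env.movel(pp,feed=.1,force_limit=8))
env.gripper_to(0,100); print(read_finger_gap(),read_finger_force(),read_position()-pp)
env.movel(tilted(C+[0,0,.14],0,0,1,CT)[0],feed=.1); print(read_force()); check()
for t,dz in [(8,.15),(14,.16),(20,.17),(26,.17),(31,.17)]:
    env.movel(*tilted(C+[0,0,dz],t,0,1,CT),feed=.03)
env.pause(.3)
d=check(); cv2.imwrite('pics/t1.png',cv2.cvtColor(d['img'],cv2.COLOR_RGB2BGR))
E
```

```text
False
0.01069094515652303 98.29665541648865 [ 5.07272403e-04 -6.07084806e-05  9.28112240e-04]
[ 0.29903503  0.00829598 -2.56919832]
[([0.007, 0.069], 1294, 0.153), ([0.059, 0.032], 1163, 0.167), ([0.023, 0.013], 1021, 0.126), ([0.053, -0.026], 67, 0.14), ([-0.013, -0.064], 163, 0.071)] clock 37.3 gap 0.0104
[([-0.047, -0.069], 1519, 0.04)] clock 41.0 gap 0.0103
```

View pics/t1.png

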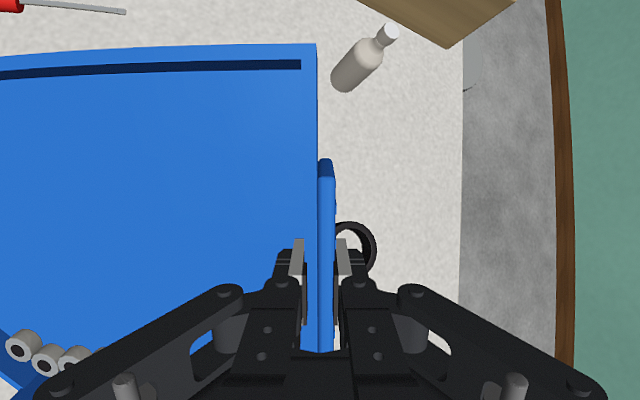

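The bushings have slid to the lower left, in a row around (20,347), (45,360), (75,360), partly hidden by the finger. I'll rock once towards -x to loosen any queue, then check from the top and side cameras.

Run:
```python
from tr import *
for t,dl in [(34,-25),(26,-10),(34,12),(31,0)]:
    env.movel(*tilted(C+[0,0,.17],t,dl,1,CT),feed=.06)
env.pause(.3)
T=R.from_quat(read_tool_rot())*toolrot(np.pi/2).inv()
for c in ('top','side'):
    d=snap(c); P=cloud(d)
    L=T.inv().apply((P-read_position()).reshape(-1,3)).reshape(P.shape)+CT
    im=d['img'].astype(int); k=(d['z_map']>0)&(L[...,2]>.008)&(L[...,2]<.03)&(abs(L[...,0])<.113)&(abs(L[...,1])<.083)&(L.sum(-1)>-.14)&(im[...,2]-im[...,0]<35)
    print(c,k.sum(),L[k].min(0).round(3),L[k].max(0).round(3))
    g=d['world_to_cam']; lip=read_position()+T.apply(np.array([-.084,-.054,.004])-CT); s=g[:3,:3]@lip+g[:3,3]; uv=(int(d['fx']*s[0]/s[2]+d['cx']),int(d['fy']*s[1]/s[2]+d['cy'])); print(uv,'low z',(read_position()+T.apply(np.array([-.0875,-.0575,0])-CT))[2])
    y0,x0=max(0,uv[1]-50),max(0,uv[0]-50); cv2.imwrite(f'pics/f{c}.png',cv2.resize(cv2.cvtColor(d['img'],cv2.COLOR_RGB2BGR)[y0:y0+100,x0:x0+100],(400,400),interpolation=cv2.INTER_CUBIC))
    print([np.round(T.inv().apply(np.array(x['centre'])-read_position())+CT,3).tolist() for x in finder.search_frame(c,'bushing0')])
cv2.imwrite('pics/f.png',np.hstack([cv2.imread('pics/ftop.png'),cv2.imread('pics/fside.png')]))
print(read_clock(),read_finger_gap(),[x['centre'] for x in finder.search_frame('side','scoop')[:1]])
```

```text
top 126 [-0.113 -0.083  0.008] [-0.019 -0.019  0.027]
(347, 219) low z 0.11683590943405525
[]
side 72 [-0.104 -0.082  0.008] [0.113 0.012 0.029]
(362, 203) low z 0.11685125284470105
[]
43.3917 0.010130422091559699 [[0.4768, 0.3065, 0.1259]]
```

View pics/f.png

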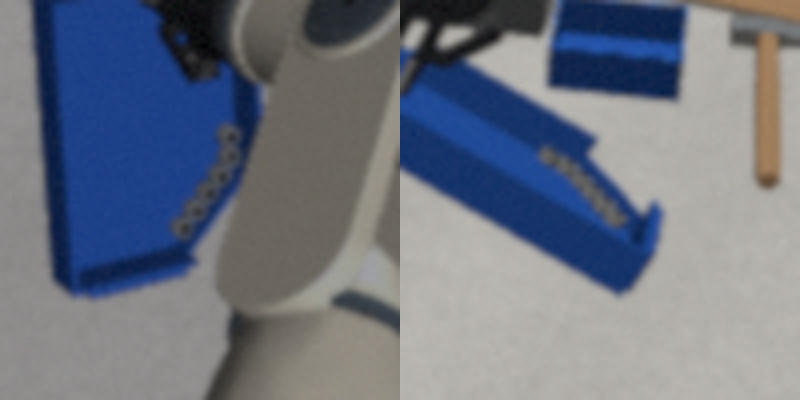

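Both views show the bushings in one row along the cut wall, from (230,130) to (180,230) in the top crop. By position they lie about 60 mm or less from the lip, with the rest of the floor empty. The low edge is at 0.117 m and the scoop is still hanging. Handing in.

Run:
```python
from rig import *
env.pause(.8); print(env.job_done(), read_clock())
```

```text
the job is handed in; nothing more can be done
the job is handed in; nothing more can be done
```

The job is handed in at about 44 s of the 72 s limit, with no verdict returned: the scoop hangs by its eye on the hook, and the tray is held still at about 31° with the bushings in a row at the pouring corner, none seen spilled (final views too coarse to count all six).

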